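Set out the coffee corner

TASK

Put the coffee corner in order: stand the orange cup on the orange saucer and the teal cup on the teal saucer, both in the middle, put the coffee tamper base down into the round recess of its black stand, and set the green tea tin on the green-edged cork mat, centred and with its long side along the mat's long side. Keep everything upright, set each thing down gently instead of dropping it, and let go of it all.

Things in the scene. Friction and masses are not known exactly. Their poses are not given: they have to be found in the camera images.
- cup_orange_mid (a point): centre, half-way up, of the orange espresso cup: open at the top, 60 mm high, 60 mm across with straight sides, 0.16 kg; its ear-shaped handle sticks out along the cup's +y to about 53 mm from the axis, so it is best gripped across its x axis. z is up; it starts standing upright on the worktop
- cup_teal_mid (a point): centre, half-way up, of the teal espresso cup: open at the top, 60 mm high, 60 mm across with straight sides, 0.16 kg; its ear-shaped handle sticks out along the cup's +y to about 53 mm from the axis, so it is best gripped across its x axis. z is up; it starts standing upright on the worktop
- tamper_mid (a point): centre, half-way up, of the coffee tamper, which stands upright, 85 mm high, 0.35 kg, z up: a steel disc 54 mm across and 24 mm high at the foot (from 42.5 to 18.5 mm below this point), above it a thin neck and a round dark wooden handle 32 mm across, from 7.5 mm below this point to 42.5 mm above it: grip the handle, about 20 mm above this point
- tin_mid (a point): centre, half-way up, of the tea tin: a closed upright box, light green with a darker green lid and a white paper band, 56 mm along its x, 84 mm along its y, 74 mm high (z), 0.25 kg; grip it across its x
- saucer_orange: orange saucer, round, 116 mm across, held to the worktop by a rubber foot (it does not move); origin at the centre of its underside, z up; the flat round on which the cup stands is white in the middle, 68 mm across, and 6 mm above the origin; thin rim 9 mm high at the edge
- saucer_teal: teal saucer, round, 116 mm across, held to the worktop by a rubber foot (it does not move); origin at the centre of its underside, z up; the flat round on which the cup stands is white in the middle, 68 mm across, and 6 mm above the origin; thin rim 9 mm high at the edge
- stand: tamper stand: a black square block 98 x 98 mm, 14 mm high, fixed to the worktop, with a round recess 74 mm across in the middle, 8 mm deep, its grey floor 6 mm above the origin; origin at the centre of the underside, z up
- mat: mat for the tea tin: cork with a green edge, 86 mm along its x, 114 mm along its y, 5 mm thick, fixed to the worktop; origin at the centre of the underside, z up; the tin's x axis belongs along the mat's x axis, either way round
Not all that is in view belongs to the job. Leave any blue look-alike of the saucer_orange alone. Of the things shaped like the stand, the black one is meant.

How it is judged:
At the end, for the whole second after the job is handed in: Upright, at rest and released: each cup on the saucer of its colour and the tamper on the floor of its stand's recess, each within 12 mm of the middle; the tin on its mat within 14 mm and 12 degrees. Heights within 4 mm, lean under 0.1 rad (horizontal distance between cup_orange_mid and saucer_orange below 0.012 m and z of cup_orange_mid in the frame of saucer_orange between 0.032 and 0.04 m and angle between each of cup_orange_mid, cup_teal_mid, tamper_mid, tin_mid's own z axis and vertical below 0.1 rad and linear speed of each of cup_orange, cup_teal, tamper, tin below 0.02 m/s and horizontal distance between cup_teal_mid and saucer_teal below 0.012 m and z of cup_teal_mid in the frame of saucer_teal between 0.032 and 0.04 m and horizontal distance between tamper_mid and stand below 0.012 m and z of tamper_mid in the frame of stand between 0.0445 and 0.0525 m and horizontal distance between tin_mid and mat below 0.014 m and z of tin_mid in the frame of mat between 0.038 and 0.046 m and angle between the x axis of tin_mid and the x axis of mat, either way round below 0.22 rad); the robot touches nothing.
It fails at once if a cup, the tamper or the tin is dropped or thrown: it moves faster than 0.7 m/s (a fall of 25 mm) with no finger on it ((linear speed of cup_orange above 0.7 m/s and contact force between cup_orange and the fingers below 0.02 N) or (linear speed of cup_teal above 0.7 m/s and contact force between cup_teal and the fingers below 0.02 N) or (linear speed of tamper above 0.7 m/s and contact force between tamper and the fingers below 0.02 N) or (linear speed of tin above 0.7 m/s and contact force between tin and the fingers below 0.02 N)).
It fails at once if a cup, the tamper or the tin is tipped over (leans more than 60 degrees) (angle between any of cup_orange_mid, cup_teal_mid, tamper_mid, tin_mid's own z axis and vertical above 1.05 rad).
It also fails if it takes over 122 s, if anything falls off the work surface, if the arm or the gripper's body presses on something with over 40 N, if the wrist force passes 120 N, or if a joint passes its speed limit or range.

ROBOT

A 7-joint arm with a two-finger parallel gripper is mounted at the origin on the work surface. World frame = base frame: x ahead of the robot, y to its left, z up, the work surface at z = 0. Lengths are in m, angles in rad, forces in N, time in s.
With the tool pointing down it reaches from about 0.425 to 0.825 m from the base axis. Payload 3.6 kg.
Tool frame: the origin (TCP) lies on the centre line of the jaws, within the pads' length; the fingertips stand 8 mm ahead of it and the grasp point (between the pads) lies 11 mm behind it (robot.tip_extent is the distance from the TCP to the fingertips, in m); z points along the fingers, y is the line along which they close (so a half turn about z gives the same grasp; the last joint's range is limited). The gripper opens to 93 mm and grips with 3 to 60 N. Pads are 15 mm wide; open, the fingers measure 128 mm over their backs; the gripper's body (75 mm by 188 mm) begins 65 mm behind the grasp point.
Start: joints at [-1.212, 0.615, -0.013, 1.423, 0.008, 1.103, -0.04], TCP at [0.244, 0.602, 0.204] pointing down, gripper open.
Joint ranges: [-3.12, 3.12], [-0.3, 2.06], [-1.34, 1.32], [0.26, 2.42], [-1.36, 4.5], [0.01, 1.98], [-2.84, 2.84]. Speed limits (rad/s): [2.79, 2.79, 3.14, 3.14, 3.14, 3.14, 3.14].

INTERFACE

Orientations are given as [roll, pitch, yaw] about the fixed x, y, z axes, in that order (R = Rz(yaw) Ry(pitch) Rx(roll)).
In Python, from rig import sensors, capture, ticket, search_frame, silhouettes, spot_point, robot gives the robot as it stands.
- The arm moves only by the tool send_rows, never from a script. Its argument "moves" is a list that holds one entry, the list of rows, each a list of 6 numbers: the shift along the tool's x, y, z scaled (see below), then the turn, a rotation vector about the tool's x, y, z scaled (see below). In form: [[[x, y, z, rx, ry, rz], ...]]. A call has 1 to 5 rows; each row is the pose to reach, as a shift and turn from the pose commanded when the call began, along the tool's axes at that moment, turning the shorter way round; what a row does not reach only later rows make up. The controller multiplies each number of a shift by 0.15 m and each number of a turn by 2 pi rad. A row lasts 1/8 s, in which the tool goes at most 62.5 mm and 10.7 degrees, less where a joint would pass 70% of its speed; a pose out of reach is approached as far as the arm can. A call with a number of a shift or a turn outside -1 to 1 is refused whole. A call with a gripper value outside its range is refused whole. "jaw" is the opening in per cent of the stroke, from 0 (shut) to 100 (fully open), set as the call begins (left out, the last holds). The fingers move at their own pace and stop on an object; "newtons" is the grip in N (left out, the last holds). Time passes only in rows, so rows that repeat a pose let the fingers close. It gives the time, the measured TCP pose, the force, the opening and the grip force at its end, in the units of the state.
- sensors.read_state(): the state, without advancing time (a new reading comes with each control period).
- capture(name): name is "scene" or "top"; returns a dict with "color" (420x560x3 uint8, red, green, blue), "range_z" (420x560 float32, m along the optical axis (not along the pixel's ray), 0 where there is no reading), "intrinsics" (3x3 intrinsics, pixels), "R" (3x3) and "t" (3): a world point X has camera coordinates R X + t. Camera axes: x right, y down, z forward; pixel columns grow to the right and rows downward; lengths in m; the calibration is good to about 2 mm. A picture is of the moment at which its call begins.
- ticket.sign_off(): hands the job in; it is judged then, once.
Trained networks look in a picture, given as the dict that the camera call returned (one of the last four; its "shot" number tells which), for a name from the list of things; names that differ only in an ending like _2 or _b are one class to them, and where a whole thing is asked for, a point or a joint stands for the part that bears it (a point fixed in the world has none). Each returns a list of dicts, best first, with "score" (0 to 1); they miss things now and then, are a little off and sometimes report something else, mostly with a low value. They report only what shows in the picture. A call takes as long as a camera call. They do not tell look-alikes from the thing itself.
- search_frame(picture, query): "bbox" ([left, top, right, bottom] in pixels, round what is visible of it).
- silhouettes(picture, query): "pixels" (420x560 bool, what is visible of it) and "bbox" ([left, top, right, bottom] in pixels, round what is visible of it).
- spot_point(picture, query): "position" ([column, row] in pixels: a listed point, or the origin of a listed thing).
The state is a dict: "t": time; "joint_pos": joint angles; "qd": joint speeds; "tau": joint torques, N m; "tool_pos": TCP position; "ee_rot": TCP orientation; "wrist_force": force on the tool from outside, world axes, zero at the start; "torque": the same for the moment, N m; "width": opening from 0.0 (shut) to 1.0 (fully open); "grasp_force": force on a finger pad.
Only numpy, scipy, OpenCV 4.12 (cv2) and the standard library are available. Lean on these libraries where they do the work, as an engineer would, in place of code of your own. Each camera call takes 0.05 s, during which the arm holds its last target. There are 200 camera calls.

## Working session

There is one attempt and no reset: what is moved stays moved. The work goes in short steps, Python scripts to look and compute and a tool call to move; the robot and the scene stay as the last step left them, time stands still between calls to the robot, and variables do not carry over. Pictures are saved under pics/ and viewed, at most 14 in all, crops included, and the job is handed in when it is done.

Besides the shell and the picture viewer there is one more tool, called after "Emit:" by a JSON object that holds its "api" and its "payload", one argument or row to a line. send_rows: Moves the arm, as the interface text tells. Shifts and turns lie within -1 to 1; 1 stands for 0.15 m of shift or 2 pi rad of turn. Its arguments: {"type":"object","properties":{"moves":{"type":"array","items":{"type":"array","items":{"type":"array","items":{"type":"number","minimum":-1,"maximum":1}}}},"jaw":{"type":"number"},"newtons":{"type":"number"}},"required":["moves"]}

```bash
mkdir -p pics; ls; cat > h.py <<'E'
import numpy as np, cv2
from rig import sensors, capture, ticket, search_frame, silhouettes, spot_point, robot
def world(p,u,v,z=None):
    K=p["intrinsics"];d=np.linalg.inv(K)@np.array([u,v,1.0]);R=p["R"];t=p["t"]
    c=-R.T@t; r=R.T@d
    s=(z-c[2])/r[2]
    return c+s*r
def cloud(p):
    K=p["intrinsics"];Z=p["range_z"];v,u=np.indices(Z.shape)
    P=np.stack([u,v,np.ones_like(u)],-1)@np.linalg.inv(K).T*Z[...,None]
    return (P-p["t"])@p["R"]
def save(n,im): cv2.imwrite("pics/"+n,im[...,::-1])
E
python3 - <<'E'
from h import *
np.set_printoptions(precision=3,suppress=True)
s=sensors.read_state();print({k:s[k] for k in("t","tool_pos","ee_rot","width","wrist_force")})
a=capture("scene");b=capture("top");save("s0.png",a["color"]);save("t0.png",b["color"])
H={"cup_orange_mid":.03,"cup_teal_mid":.03,"tamper_mid":.0425,"tin_mid":.037,"saucer_orange":0,"saucer_teal":0,"stand":0,"mat":0}
for p,n in((b,"top"),(a,"scene")):
    print(n,(-p["R"].T@p["t"]))
    for q,z in H.items():
        print(q,[(round(d["score"],2),np.round(d["position"]),world(p,*d["position"],z)[:2]) for d in spot_point(p,q)[:4]])
E
```

```text
pics
{'t': 0.0, 'tool_pos': array([0.244, 0.602, 0.203]), 'ee_rot': array([-3.139,  0.   ,  2.757]), 'width': 1.0000579641463576, 'wrist_force': array([-0.323,  0.48 ,  0.078])}
top [ 0.322 -0.068  1.462]
cup_orange_mid [(0.89, array([229., 198.]), array([0.473, 0.094]))]
cup_teal_mid [(0.62, array([145., 219.]), array([0.415, 0.33 ])), (0.17, array([230., 201.]), array([0.463, 0.09 ]))]
tamper_mid [(0.49, array([301., 138.]), array([ 0.643, -0.114]))]
tin_mid [(0.88, array([225., 131.]), array([0.665, 0.106]))]
saucer_orange [(0.98, array([442., 215.]), array([ 0.424, -0.523])), (0.97, array([381., 224.]), array([ 0.399, -0.343]))]
saucer_teal [(0.63, array([159., 161.]), array([0.586, 0.301]))]
stand [(0.93, array([307., 199.]), array([ 0.472, -0.132])), (0.61, array([329., 262.]), array([ 0.291, -0.192]))]
mat [(0.55, array([361., 160.]), array([ 0.587, -0.29 ]))]
scene [ 1.237 -0.344  0.908]
cup_orange_mid [(0.64, array([338., 196.]), array([0.464, 0.107]))]
cup_teal_mid [(0.71, array([392., 167.]), array([0.406, 0.331]))]
tamper_mid [(0.83, array([291., 259.]), array([ 0.646, -0.118])), (0.62, array([267., 224.]), array([ 0.509, -0.139]))]
tin_mid [(0.61, array([370., 241.]), array([0.662, 0.109]))]
saucer_orange [(0.72, array([191., 226.]), array([ 0.401, -0.342])), (0.7, array([270., 222.]), array([ 0.467, -0.116])), (0.61, array([128., 249.]), array([ 0.423, -0.525]))]
saucer_teal [(0.63, array([414., 214.]), array([0.59 , 0.306]))]
stand [(0.81, array([270., 222.]), array([ 0.467, -0.118])), (0.62, array([227., 191.]), array([ 0.294, -0.204]))]
mat [(0.78, array([220., 268.]), array([ 0.577, -0.298]))]
```

```bash
python3 - <<'E'
import cv2
t=cv2.imread("pics/t0.png")
cv2.imwrite("pics/tc.png",cv2.resize(t[90:300,110:480],(800,454),interpolation=cv2.INTER_CUBIC))
E
```

```text
(no output)
```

View pics/tc.png

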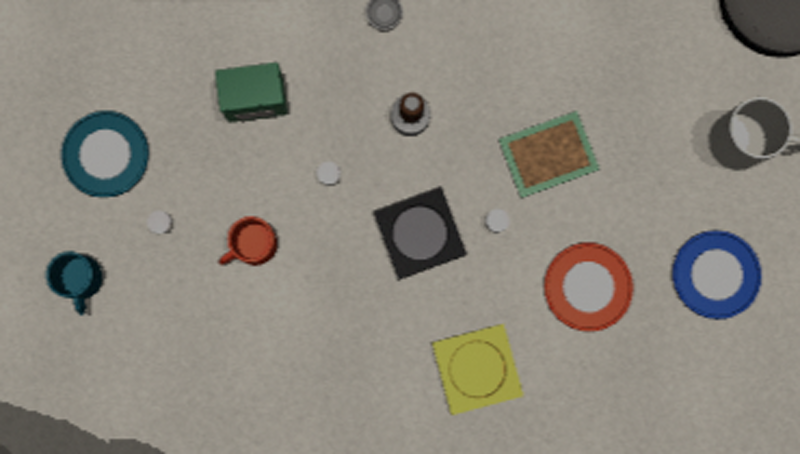

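View pics/s0.png

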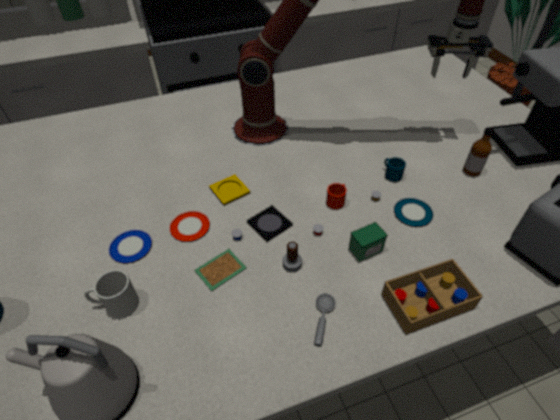

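The top crop shows these candidates. Saucers: orange at crop (588,286) and a blue look-alike at (716,274); the orange one is meant. Stand-shaped blocks: black at (420,233) and yellow at (478,369); the black one is meant. The tin is at (251,92), tamper (411,108), mat (549,154), orange cup (252,240) and teal cup (76,275). There are small white knobs at (328,174), (160,222) and (497,220) to avoid.

```bash
cat > m.py <<'E'
from h import *
np.set_printoptions(precision=4,suppress=True)
def near(c,P,r): return np.hypot(P[...,0]-c[0],P[...,1]-c[1])<r
def hsv(p): return cv2.cvtColor(p["color"],cv2.COLOR_RGB2HSV)
def planepts(p,mask,z):
    v,u=np.nonzero(mask); return np.array([world(p,a,b,z)[:2] for a,b in zip(u,v)])
def rect(pts):
    (c,s,a)=cv2.minAreaRect((pts*1000).astype(np.float32)); return np.array(c)/1000,s,a
def circ(pts):
    c,r=cv2.minEnclosingCircle((pts*1000).astype(np.float32)); return np.array(c)/1000,r
E
python3 - <<'E'
from m import *
for n in("top","scene"):
    p=capture(n);P=cloud(p);h=hsv(p);z=P[...,2]; print(n)
    for q,c in(("saucer_orange",(.399,-.343)),("saucer_teal",(.588,.303))):
        m=near(c,P,.075)&(h[...,1]>110); k=planepts(p,m,.008); print(q,circ(k),(k.max(0)+k.min(0))/2,np.ptp(k,0))
        m=near(c,P,.04)&(h[...,1]<60); k=planepts(p,m,.006); print("  white",k.mean(0),np.ptp(k,0))
    m=near((.467,-.128),P,.08)&(h[...,2]<60); k=planepts(p,m,.014); print("stand",rect(k)); m2=near((.467,-.128),P,.045)&(h[...,2]>=60); k=planepts(p,m2,.006); print(" floor",k.mean(0),np.ptp(k,0))
    m=near((.58,-.29),P,.085)&(h[...,1]>60)&(z<.02); k=planepts(p,m,.005); print("mat",rect(k))
    m=near((.664,.108),P,.08)&(z>.066); k=P[m][:,:2]; print("tin",rect(k),k.mean(0),np.median(z[m]))
    m=near((.645,-.115),P,.05); print("tamper zmax",z[m].max()); k=P[m&(z>.076)][:,:2]; print(rect(k),k.mean(0),len(k)); k=P[m&(z>.01)&(z<.035)][:,:2];print(" disc",(k.max(0)+k.min(0))/2,np.ptp(k,0))
    for q,c in(("org",(.468,.1)),("teal",(.41,.33))):
        m=near(c,P,.08)&(z>.05);k=P[m][:,:2]; print(q,len(k),circ(k),k.mean(0),"zmax",z[m].max())
        m=near(c,P,.08)&(z>.012)&(h[...,1]>100);k=P[m][:,:2]; C=circ(P[near(c,P,.08)&(z>.052)][:,:2])[0]; d=k-C; r=np.hypot(*d.T); f=k[r>.037]; g=(f-C).mean(0); print("  handle",len(f),np.degrees(np.arctan2(g[1],g[0])),r.max())
E
```

```text
top
saucer_orange (array([ 0.4027, -0.3447]), 58.92607116699219) [ 0.4035 -0.3452] [0.1153 0.1154]
  white [ 0.403  -0.3449] [0.0635 0.0664]
saucer_teal (array([0.5844, 0.3027]), 58.234893798828125) [0.5846 0.3019] [0.1123 0.114 ]
  white [0.5852 0.3033] [0.0651 0.0675]
stand (array([ 0.4747, -0.1202]), (96.64871215820312, 95.47632598876953), 19.803417205810547)
 floor [ 0.4725 -0.1226] [0.0873 0.0869]
mat (array([ 0.582, -0.296]), (82.78907775878906, 110.45232391357422), 20.351530075073242)
tin (array([0.6609, 0.1028]), (57.30971908569336, 84.55952453613281), 8.538002014160156) [0.6596 0.1023] 0.07351120974609504
tamper zmax 0.09459815513058283
(array([ 0.6338, -0.108 ]), (30.00530433654785, 28.785537719726562), 71.75879669189453) [ 0.6339 -0.1082] 99
 disc [ 0.6338 -0.1078] [0.0502 0.0524]
org 115 (array([0.4573, 0.1065]), 37.48892593383789) [0.4623 0.1041] zmax 0.06541211857676049
  handle 12 -73.02609492023302 0.04241783114132081
teal 129 (array([0.4124, 0.3337]), 36.744354248046875) [0.4168 0.3332] zmax 0.06557645040190083
  handle 9 -167.68505623536325 0.04381531297837218
scene
[... 444 characters left out ...]
54248047, 111.5866470336914), 19.735809326171875)
tin (array([0.6614, 0.0975]), (58.1234016418457, 85.16598510742188), 7.412983417510986) [0.6643 0.0962] 0.0737200611643707
tamper zmax 0.08921908291675691
(array([ 0.6368, -0.1128]), (28.503280639648438, 30.27394676208496), 68.42239379882812) [ 0.6385 -0.1136] 108
 disc [ 0.6373 -0.1124] [0.0529 0.0536]
org 132 (array([0.4625, 0.1019]), 36.676918029785156) [0.464  0.0963] zmax 0.06320437132283682
  handle 5 124.37121063461404 0.04739909767695713
teal 126 (array([0.4168, 0.3244]), 36.3982048034668) [0.4205 0.3292] zmax 0.06356510299885912
  handle 0 nan 0.03639811030295178<stdin>:13: RuntimeWarning: Mean of empty slice.
  ret = um.true_divide(
```

```bash
cat > fit.py <<'E'
from m import *
from scipy.optimize import minimize
def proj(p,X):
    c=X@p["R"].T+p["t"]; q=c@p["intrinsics"].T; return q[:,:2]/q[:,2:]
def ring(r,z,n=40):
    a=np.linspace(0,2*np.pi,n);return np.c_[r*np.cos(a),r*np.sin(a),0*a+z]
def box(x0,x1,y0,y1,z0,z1): return np.array([[x,y,z] for x in(x0,x1) for y in(y0,y1) for z in(z0,z1)])
PARTS={"cup":[np.r_[ring(.03,0),ring(.03,.06)],box(-.005,.005,.028,.053,.012,.048)],
"tamper":[np.r_[ring(.027,0),ring(.027,.024)],np.r_[ring(.016,.035),ring(.016,.085)],np.r_[ring(.008,.02),ring(.008,.04)]],
"tin":[box(-.028,.028,-.042,.042,0,.074)]}
S=8
def render(p,kind,x,y,th,z0=0):
    m=np.zeros((420*S//2,560*S//2),np.uint8); m=np.zeros((420,560),np.uint8)
    R=np.array([[np.cos(th),-np.sin(th),0],[np.sin(th),np.cos(th),0],[0,0,1]])
    for q in PARTS[kind]:
        k=cv2.convexHull(proj(p,q@R.T+[x,y,z0]).astype(np.float32))
        cv2.fillConvexPoly(m,np.round(k*16).astype(np.int32),255,cv2.LINE_AA,4)
    return m/255.
def fit(p,mask,kind,x0,z0=0,rot=True):
    mk=mask.astype(float)
    def f(v):
        r=render(p,kind,v[0]/100,v[1]/100,v[2] if rot else x0[2],z0)
        return 1-np.minimum(r,mk).sum()/np.maximum(r,mk).sum()
    s=np.array([x0[0]*100,x0[1]*100,x0[2]])
    o=minimize(f,s,method="Nelder-Mead",options={"initial_simplex":[s+d for d in([0,0,0],[1.2,0,0],[0,1.2,0],[0,0,.2])]})
    return o.x[0]/100,o.x[1]/100,np.degrees(o.x[2])%360,1-o.fun
E
python3 - <<'E'
from fit import *
for n in("top","scene"):
    p=capture(n);print(n)
    for q,kind,x0 in(("cup_orange_mid","cup",(.464,.102,np.radians(34))),("cup_teal_mid","cup",(.413,.33,np.radians(102))),("tamper_mid","tamper",(.637,-.112,0)),("tin_mid","tin",(.661,.1,.14))):
        c=world(p,*proj(p,np.array([[x0[0],x0[1],.03]]))[0],.03)
        best=[d for d in silhouettes(p,q)]
        out=[]
        for d in best[:3]:
            v,u=np.nonzero(d["pixels"]); w=world(p,u.mean(),v.mean(),.03)
            if np.hypot(w[0]-x0[0],w[1]-x0[1])<.06: out.append((d["score"],)+fit(p,d["pixels"],kind,x0,rot=kind!="tamper"))
        print(q,np.round(out,4).tolist())
    P=cloud(p);m=(P[...,2]>.1)&(p["range_z"]>0)&(P[...,0]>.2)&(P[...,0]<.9)&(abs(P[...,1])<.85)
    k,l,s,ce=cv2.connectedComponentsWithStats(m.astype(np.uint8))
    for i in range(1,k):
        if s[i,4]>15: print(P[l==i].min(0),P[l==i].max(0))
E
```

```text
top
cup_orange_mid [[0.63, 0.4636, 0.1007, 29.039, 0.849]]
cup_teal_mid [[0.63, 0.4167, 0.3347, 109.8014, 0.7604]]
tamper_mid [[0.75, 0.6325, -0.1063, 13.1381, 0.7631]]
tin_mid [[0.94, 0.6612, 0.1022, 8.6358, 0.9109]]
[0.7195 0.4684 0.1001] [0.9    0.7147 0.1955]
[ 0.7306 -0.7297  0.1001] [ 0.8524 -0.5458  0.2553]
[0.4593 0.5634 0.1   ] [0.5167 0.6175 0.1747]
[0.2    0.5043 0.2214] [0.2648 0.5731 0.351 ]
[0.2001 0.37   0.6305] [0.2073 0.3931 0.6629]
scene
cup_orange_mid [[0.65, 0.4608, 0.0987, 42.7094, 0.8635]]
cup_teal_mid [[0.68, 0.418, 0.3296, 86.3964, 0.8921]]
tamper_mid [[0.86, 0.6365, -0.1112, 359.7792, 0.8912]]
tin_mid [[0.87, 0.6598, 0.0983, 12.9783, 0.9015]]
[0.2003 0.5008 0.2175] [0.313  0.699  0.4739]
[0.3292 0.6762 0.191 ] [0.5321 0.8499 0.3231]
[0.4669 0.5583 0.1002] [0.5206 0.6128 0.1723]
[0.7445 0.4647 0.1   ] [0.8993 0.6144 0.1903]
[ 0.744  -0.7324  0.1   ] [ 0.8709 -0.5514  0.2545]
```

```bash
cat > plan.py <<'E'
import sys,json
from h import *
from scipy.spatial.transform import Rotation as Ro
def Rt(yaw): return Ro.from_euler("xyz",[np.pi,0,np.radians(yaw)])
def plan(wps,step=.04,pose=None):
    """wps: list of x,y,z,yaw; prints the calls"""
    s=sensors.read_state(); p,R=pose or (np.array(s["tool_pos"]),Ro.from_euler("xyz",s["ee_rot"]))
    for w in wps:
        q,Q=np.array(w[:3]),Rt(w[3]); print("->",w)
        while True:
            d=q-p; rv=(R.inv()*Q).as_rotvec(); L=np.linalg.norm(d);A=np.linalg.norm(rv)
            if L<4e-4 and A<.004: break
            n=int(np.ceil(max(L/step,A/np.radians(9),1))); k=min(n,5); rows=[]
            while np.abs(R.inv().apply(d*k/n)).max()>.15: k-=1
            for i in range(1,k+1):
                f=i/n; rows.append(np.round(np.r_[R.inv().apply(d*f)/.15,rv*f/(2*np.pi)],3)+0.)
            print(json.dumps([[r.tolist() for r in rows]]))
            l=rows[-1]; p=p+R.apply(l[:3]*.15); R=R*Ro.from_rotvec(l[3:]*2*np.pi)
if __name__=="__main__": plan(json.loads(sys.argv[1]),float(sys.argv[2]) if len(sys.argv)>2 else .04)
E
python3 plan.py "[[0.417,0.331,0.17,192],[0.417,0.331,0.027,192]]" .05
```

```text
-> [0.417, 0.331, 0.17, 192]
[[[-0.25, -0.178, 0.033, 0.0, 0.0, -0.014], [-0.5, -0.356, 0.065, 0.0, 0.0, -0.027], [-0.749, -0.533, 0.098, 0.0, 0.0, -0.041], [-0.999, -0.711, 0.13, 0.0, 0.0, -0.054]]]
[[[-0.176, -0.251, 0.033, 0.0, 0.0, -0.014], [-0.353, -0.502, 0.065, 0.0, 0.0, -0.027], [-0.529, -0.752, 0.098, 0.0, 0.0, -0.041]]]
-> [0.417, 0.331, 0.027, 192]
[[[0.0, 0.0, 0.318, 0.0, 0.0, 0.0], [0.0, 0.0, 0.635, 0.0, 0.0, 0.0], [0.0, 0.0, 0.953, 0.0, 0.0, 0.0]]]
```

Emit:
{"api": "send_rows", "payload": {
  "moves": [
    [[-0.25, -0.178, 0.033, 0, 0, -0.014], [-0.5, -0.356, 0.065, 0, 0, -0.027], [-0.749, -0.533, 0.098, 0, 0, -0.041], [-0.999, -0.711, 0.13, 0, 0, -0.054]]
  ],
  "jaw": 100,
  "newtons": 25
}}

```text
t: 2.0
tool_pos: [0.3437, 0.4462, 0.1847]
ee_rot: [3.141, 0.0, 3.099]
wrist_force: [1.1, 0.6, 0.3]
width: 1.002
grasp_force: 0.0
```

Emit:
{"api": "send_rows", "payload": {
  "moves": [
    [[-0.176, -0.251, 0.033, 0, 0, -0.014], [-0.353, -0.502, 0.065, 0, 0, -0.027], [-0.529, -0.752, 0.098, 0, 0, -0.041], [-0.529, -0.752, 0.098, 0, 0, -0.041], [-0.529, -0.752, 0.098, 0, 0, -0.041]]
  ]
}}

```text
t: 2.62
tool_pos: [0.4168, 0.3317, 0.1702]
ee_rot: [3.141, 0.0, -2.93]
wrist_force: [-0.6, 0.2, -0.0]
width: 1.0
grasp_force: 0.0
```

Emit:
{"api": "send_rows", "payload": {
  "moves": [
    [[0, 0, 0.3, 0, 0, 0], [0, 0, 0.55, 0, 0, 0], [0, 0, 0.8, 0, 0, 0], [0, 0, 0.95, 0, 0, 0], [0, 0, 0.95, 0, 0, 0]]
  ]
}}

```text
t: 3.25
tool_pos: [0.4149, 0.3322, 0.0261]
ee_rot: [-3.141, -0.003, -2.926]
wrist_force: [-0.1, -0.1, 0.9]
width: 1.0
grasp_force: 0.0
```

Emit:
{"api": "send_rows", "payload": {
  "moves": [
    [[0, 0, 0, 0, 0, 0], [0, 0, 0, 0, 0, 0], [0, 0, 0, 0, 0, 0], [0, 0, 0, 0, 0, 0], [0, 0, 0, 0, 0, 0]]
  ],
  "jaw": 40
}}

```text
t: 3.88
tool_pos: [0.4172, 0.3314, 0.028]
ee_rot: [3.141, 0.001, -2.93]
wrist_force: [-0.6, -0.6, 2.9]
width: 0.625
grasp_force: 25.0
```

Emit:
{"api": "send_rows", "payload": {
  "moves": [
    [[0, 0, 0, 0, 0, 0], [0, 0, 0, 0, 0, 0], [0, 0, 0, 0, 0, 0], [0, 0, 0, 0, 0, 0], [0, 0, 0, 0, 0, 0]]
  ]
}}

```text
t: 4.5
tool_pos: [0.4172, 0.3314, 0.028]
ee_rot: [3.141, 0.001, -2.93]
wrist_force: [-0.4, 0.5, 5.3]
width: 0.622
grasp_force: 25.0
```

Emit:
{"api": "send_rows", "payload": {
  "moves": [
    [[0, 0, -0.1, 0, 0, 0], [0, 0, -0.3, 0, 0, 0], [0, 0, -0.5, 0, 0, 0], [0, 0, -0.7, 0, 0, 0], [0, 0, -0.8, 0, 0, 0]]
  ]
}}

```text
t: 5.12
tool_pos: [0.4174, 0.3312, 0.1492]
ee_rot: [3.141, 0.002, -2.93]
wrist_force: [-0.3, -0.1, -1.8]
width: 0.627
grasp_force: 25.0
```

```bash
python3 - <<'E'
from fit import *
s=sensors.read_state();print(s["tool_pos"],s["width"],s["grasp_force"])
for n in("scene","top"):
    p=capture(n)
    if n=="scene": save("s1.png",cv2.resize(p["color"][100:230,320:480],(640,520)))
    for d in silhouettes(p,"cup_teal_mid")[:2]: print(n,d["score"],d["bbox"],fit(p,d["pixels"],"cup",(.417,.331,np.radians(102)),z0=.12))
E
python3 plan.py "[[0.586,0.302,0.16,180],[0.586,0.302,0.04,180]]" .035
```

```text
[0.4174 0.3312 0.1492] 0.6272163947533289 24.998754858970642
scene 0.6 [391.1, 126.9, 415.9, 154.8] (np.float64(0.4173603065272189), np.float64(0.33242113257831163), np.float64(54.5744750883216), np.float64(0.7183525426982701))
top 0.25 [339.6, 141.2, 387.4, 182.0] (np.float64(0.417), np.float64(0.331), np.float64(102.0), np.float64(0.0))
-> [0.586, 0.302, 0.16, 180]
[[[-0.213, -0.085, -0.018, 0.0, 0.0, 0.007], [-0.426, -0.169, -0.036, 0.0, 0.0, 0.013], [-0.639, -0.254, -0.054, 0.0, 0.0, 0.02], [-0.852, -0.339, -0.071, 0.0, 0.0, 0.027]]]
[[[-0.224, -0.047, -0.018, 0.0, 0.0, 0.007]]]
-> [0.586, 0.302, 0.04, 180]
[[[0.0, 0.0, 0.2, 0.0, 0.0, 0.0], [0.0, 0.0, 0.4, 0.0, 0.0, 0.0], [-0.001, 0.0, 0.6, 0.0, 0.0, 0.0], [-0.001, 0.0, 0.8, 0.0, 0.0, 0.0]]]
```

View pics/s1.png

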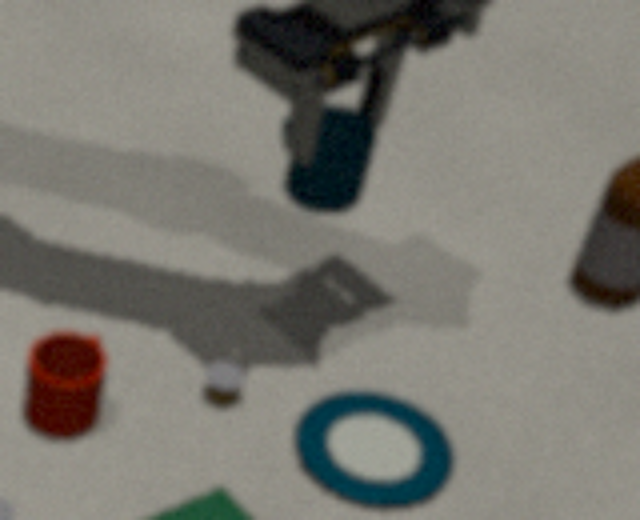

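The enlarged scene crop shows the teal cup upright between the pads at about (330,160), with the teal saucer empty at (375,450).

Emit:
{"api": "send_rows", "payload": {
  "moves": [
    [[-0.213, -0.085, -0.018, 0, 0, 0.007], [-0.426, -0.169, -0.036, 0, 0, 0.013], [-0.639, -0.254, -0.054, 0, 0, 0.02], [-0.852, -0.339, -0.071, 0, 0, 0.027]]
  ]
}}

```text
t: 5.82
tool_pos: [0.5527, 0.3074, 0.156]
ee_rot: [-3.14, -0.003, -3.1]
wrist_force: [-0.4, -0.2, -1.1]
width: 0.631
grasp_force: 25.0
```

Emit:
{"api": "send_rows", "payload": {
  "moves": [
    [[-0.224, -0.047, -0.018, 0, 0, 0.007], [-0.224, -0.047, -0.018, 0, 0, 0.007], [-0.224, -0.047, -0.018, 0, 0, 0.007]]
  ]
}}

```text
t: 6.2
tool_pos: [0.5848, 0.3027, 0.1589]
ee_rot: [-3.14, -0.004, 3.141]
wrist_force: [0.4, -0.1, -1.3]
width: 0.627
grasp_force: 25.0
```

Emit:
{"api": "send_rows", "payload": {
  "moves": [
    [[0, 0, 0.2, 0, 0, 0], [0, 0, 0.4, 0, 0, 0], [0, 0, 0.6, 0, 0, 0], [0, 0, 0.75, 0, 0, 0], [0, 0, 0.75, 0, 0, 0]]
  ]
}}

```text
t: 6.82
tool_pos: [0.5832, 0.3026, 0.0459]
ee_rot: [-3.139, -0.006, -3.141]
wrist_force: [0.5, 0.4, -1.7]
width: 0.623
grasp_force: 25.0
```

Emit:
{"api": "send_rows", "payload": {
  "moves": [
    [[0, 0, 0.02, 0, 0, 0], [0, 0, 0.04, 0, 0, 0], [0, 0, 0.06, 0, 0, 0], [0, 0, 0.07, 0, 0, 0], [0, 0, 0.07, 0, 0, 0]]
  ]
}}

```text
t: 7.45
tool_pos: [0.5864, 0.3026, 0.0377]
ee_rot: [-3.141, -0.0, 3.14]
wrist_force: [0.1, -0.2, -1.9]
width: 0.624
grasp_force: 25.0
```

Emit:
{"api": "send_rows", "payload": {
  "moves": [
    [[0, 0, 0.01, 0, 0, 0], [0, 0, 0.015, 0, 0, 0], [0, 0, 0.02, 0, 0, 0], [0, 0, 0.025, 0, 0, 0], [0, 0, 0.025, 0, 0, 0]]
  ]
}}

```text
t: 8.07
tool_pos: [0.5865, 0.3027, 0.0341]
ee_rot: [-3.142, 0.0, 3.14]
wrist_force: [-0.4, -0.3, -0.5]
width: 0.623
grasp_force: 25.0
```

Emit:
{"api": "send_rows", "payload": {
  "moves": [
    [[0, 0, 0.005, 0, 0, 0], [0, 0, 0.007, 0, 0, 0], [0, 0, 0.007, 0, 0, 0]]
  ]
}}

```text
t: 8.45
tool_pos: [0.5865, 0.3027, 0.0341]
ee_rot: [3.142, 0.0, 3.14]
wrist_force: [-3.0, -1.3, 4.7]
width: 0.631
grasp_force: 25.0
```

Emit:
{"api": "send_rows", "payload": {
  "moves": [
    [[0, 0, 0, 0, 0, 0], [0, 0, 0, 0, 0, 0], [0, 0, 0, 0, 0, 0], [0, 0, 0, 0, 0, 0], [0, 0, 0, 0, 0, 0]]
  ],
  "jaw": 95
}}

```text
t: 9.07
tool_pos: [0.5865, 0.3027, 0.0329]
ee_rot: [-3.142, -0.0, 3.14]
wrist_force: [0.1, 0.2, 0.7]
width: 0.948
grasp_force: 0.0
```

Emit:
{"api": "send_rows", "payload": {
  "moves": [
    [[0, 0, -0.2, 0, 0, 0], [0, 0, -0.4, 0, 0, 0], [0, 0, -0.6, 0, 0, 0], [0, 0, -0.8, 0, 0, 0], [0, 0, -0.9, 0, 0, 0]]
  ]
}}

```text
t: 9.7
tool_pos: [0.5872, 0.303, 0.1699]
ee_rot: [3.14, 0.002, 3.14]
wrist_force: [-0.1, 0.2, -0.3]
width: 0.954
grasp_force: 0.0
```

```bash
python3 plan.py "[[0.66,0.1,0.17,99],[0.66,0.1,0.034,99]]" .05
```

```text
-> [0.66, 0.1, 0.17, 99]
[[[-0.054, -0.15, 0.0, 0.0, 0.0, 0.025], [-0.108, -0.301, 0.0, 0.0, 0.0, 0.05], [-0.163, -0.451, 0.0, 0.0, 0.0, 0.075], [-0.217, -0.601, -0.001, 0.0, 0.0, 0.1], [-0.271, -0.751, -0.001, 0.0, 0.0, 0.125]]]
[[[-0.145, -0.068, 0.0, 0.0, 0.0, 0.025], [-0.289, -0.136, 0.0, 0.0, 0.0, 0.05], [-0.434, -0.204, 0.0, 0.0, 0.0, 0.075], [-0.579, -0.272, 0.0, 0.0, 0.0, 0.1]]]
-> [0.66, 0.1, 0.034, 99]
[[[0.0, -0.001, 0.302, 0.0, 0.0, 0.0], [0.0, -0.002, 0.604, 0.0, 0.0, 0.0], [-0.001, -0.003, 0.906, 0.0, 0.0, 0.0]]]
```

Emit:
{"api": "send_rows", "payload": {
  "moves": [
    [[-0.054, -0.15, 0, 0, 0, 0.025], [-0.108, -0.301, 0, 0, 0, 0.05], [-0.163, -0.451, 0, 0, 0, 0.075], [-0.217, -0.601, 0, 0, 0, 0.1], [-0.271, -0.751, 0, 0, 0, 0.125]]
  ],
  "jaw": 100
}}

```text
t: 10.32
tool_pos: [0.6266, 0.1891, 0.1671]
ee_rot: [-3.14, -0.001, 2.35]
wrist_force: [0.3, 0.7, 0.0]
width: 1.0
grasp_force: 0.0
```

Emit:
{"api": "send_rows", "payload": {
  "moves": [
    [[-0.145, -0.068, 0, 0, 0, 0.025], [-0.289, -0.136, 0, 0, 0, 0.05], [-0.434, -0.204, 0, 0, 0, 0.075], [-0.579, -0.272, 0, 0, 0, 0.1], [-0.579, -0.272, 0, 0, 0, 0.1]]
  ]
}}

```text
t: 10.95
tool_pos: [0.6594, 0.0967, 0.1673]
ee_rot: [-3.14, 0.002, 1.724]
wrist_force: [-0.0, -0.6, -0.3]
width: 0.996
grasp_force: 0.0
```

```bash
python3 plan.py "[[0.66,0.1,0.12,99],[0.66,0.1,0.034,99]]" .04
python3 - <<'E'
from fit import *
for n in("scene","top"):
    p=capture(n)
    for d in silhouettes(p,"cup_teal_mid")[:1]: print(n,d["score"],d["bbox"],fit(p,d["pixels"],"cup",(.586,.302,np.radians(90)),z0=.006))
E
```

```text
-> [0.66, 0.1, 0.12, 99]
[[[0.011, 0.004, 0.158, 0.0, 0.0, 0.0], [0.022, 0.008, 0.315, 0.0, 0.0, -0.001]]]
-> [0.66, 0.1, 0.034, 99]
[[[0.0, 0.0, 0.191, 0.0, 0.0, 0.0], [0.001, 0.0, 0.382, 0.0, 0.0, 0.0], [0.001, 0.0, 0.573, 0.0, 0.0, 0.0]]]
scene 0.63 [402.1, 190.5, 430.9, 222.7] (np.float64(0.5925311043745767), np.float64(0.29833039306075365), np.float64(45.31350618732597), np.float64(0.8299633416939997))
top 0.72 [143.3, 149.5, 166.1, 171.7] (np.float64(0.5883300767387257), np.float64(0.3060384790785446), np.float64(94.71291493100188), np.float64(0.7413781580002673))
```

Emit:
{"api": "send_rows", "payload": {
  "moves": [
    [[0.02, 0, 0.2, 0, 0, 0], [0.02, 0, 0.4, 0, 0, 0], [0.02, 0, 0.6, 0, 0, 0], [0.02, 0, 0.8, 0, 0, 0], [0.02, 0, 0.89, 0, 0, 0]]
  ]
}}

```text
t: 11.78
tool_pos: [0.6574, 0.1042, 0.0326]
ee_rot: [-3.138, -0.001, 1.729]
wrist_force: [-0.4, -0.2, -0.4]
width: 0.999
grasp_force: 0.0
```

Emit:
{"api": "send_rows", "payload": {
  "moves": [
    [[0, 0, 0, 0, 0, 0], [0, 0, 0, 0, 0, 0], [0, 0, 0, 0, 0, 0], [0, 0, 0, 0, 0, 0], [0, 0, 0, 0, 0, 0]]
  ],
  "jaw": 30,
  "newtons": 30
}}

```text
t: 12.4
tool_pos: [0.6598, 0.1027, 0.0354]
ee_rot: [3.14, 0.0, 1.727]
wrist_force: [0.7, 0.8, 1.8]
width: 0.607
grasp_force: 29.9
```

Emit:
{"api": "send_rows", "payload": {
  "moves": [
    [[0, 0, 0, 0, 0, 0], [0, 0, 0, 0, 0, 0], [0, 0, 0, 0, 0, 0]]
  ]
}}

```text
t: 12.78
tool_pos: [0.6598, 0.1027, 0.0354]
ee_rot: [3.14, 0.0, 1.726]
wrist_force: [0.2, -0.8, 5.5]
width: 0.604
grasp_force: 29.9
```

Emit:
{"api": "send_rows", "payload": {
  "moves": [
    [[0, 0, -0.1, 0, 0, 0], [0, 0, -0.3, 0, 0, 0], [0, 0, -0.5, 0, 0, 0], [0, 0, -0.7, 0, 0, 0], [0, 0, -0.9, 0, 0, 0]]
  ]
}}

```text
t: 13.4
tool_pos: [0.6574, 0.1024, 0.1696]
ee_rot: [-3.138, 0.0, 1.726]
wrist_force: [0.6, -0.5, -2.3]
width: 0.603
grasp_force: 29.9
```

```bash
python3 plan.py "[[0.582,-0.297,0.18,110],[0.582,-0.297,0.06,110]]" .045
python3 - <<'E'
from m import *
for n in ("top","scene"):
    p=capture(n);P=cloud(p);h=hsv(p);g=(abs(h[...,0].astype(int)-70)<18)&(h[...,1]>70)&near((.66,.1),P,.12); k=P[g]; print(n,len(k),k.min(0) if len(k) else 0,k.max(0) if len(k) else 0)
    if n=="scene": save("s2.png",cv2.resize(p["color"][120:330,250:530],(800,600)))
E
```

```text
-> [0.582, -0.297, 0.18, 110]
[[[-0.255, -0.091, -0.007, 0.0, 0.0, -0.003], [-0.511, -0.182, -0.013, 0.0, 0.0, -0.006], [-0.766, -0.273, -0.02, 0.0, 0.0, -0.009]]]
[[[-0.25, -0.105, -0.007, 0.0, 0.0, -0.003], [-0.499, -0.21, -0.013, 0.0, 0.0, -0.006], [-0.749, -0.315, -0.02, 0.0, 0.0, -0.009], [-0.999, -0.42, -0.026, 0.0, 0.0, -0.012]]]
[[[-0.241, -0.124, -0.007, 0.0, 0.0, -0.003], [-0.482, -0.248, -0.013, 0.0, 0.0, -0.007], [-0.723, -0.371, -0.02, -0.001, 0.0, -0.01]]]
-> [0.582, -0.297, 0.06, 110]
[[[0.0, -0.001, 0.267, 0.0, 0.0, 0.0], [0.0, -0.002, 0.533, 0.0, 0.0, 0.0], [0.0, -0.003, 0.8, 0.0, 0.0, 0.0]]]
top 182 [0.6311 0.0566 0.1393] [0.6874 0.0871 0.3669]
scene 925 [0.5769 0.0509 0.1498] [0.7564 0.1417 0.5331]
```

View pics/s2.png

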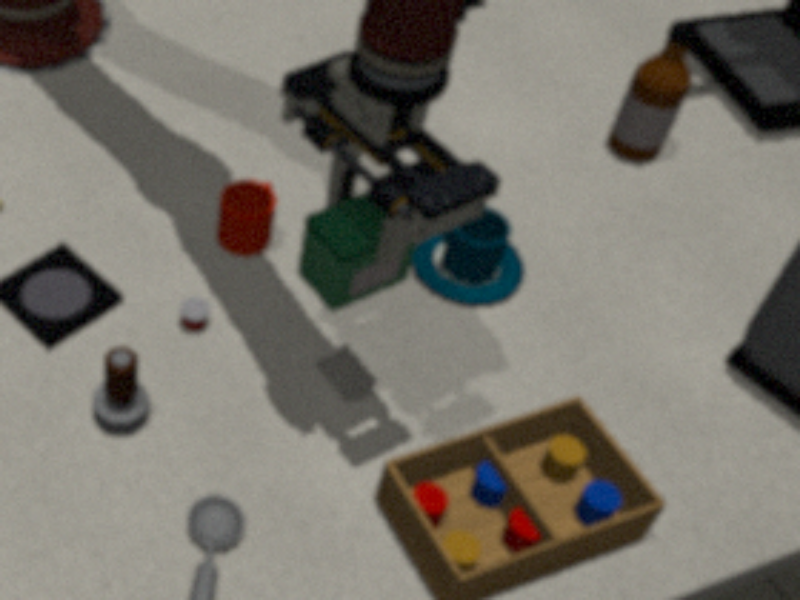

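The crop shows the tin upright in the jaws at (350,250) and the teal cup standing on its saucer at (475,255). Next I carry the tin to the mat.

Emit:
{"api": "send_rows", "payload": {
  "moves": [
    [[-0.255, -0.091, -0.007, 0, 0, -0.003], [-0.511, -0.182, -0.013, 0, 0, -0.006], [-0.766, -0.273, -0.02, 0, 0, -0.009]]
  ]
}}

```text
t: 13.88
tool_pos: [0.6342, -0.0184, 0.1703]
ee_rot: [-3.137, -0.001, 1.784]
wrist_force: [0.2, -0.9, -2.1]
width: 0.603
grasp_force: 29.9
```

Emit:
{"api": "send_rows", "payload": {
  "moves": [
    [[-0.25, -0.105, -0.007, 0, 0, -0.003], [-0.499, -0.21, -0.013, 0, 0, -0.006], [-0.749, -0.315, -0.02, 0, 0, -0.009], [-0.999, -0.42, -0.026, 0, 0, -0.012]]
  ]
}}

```text
t: 14.38
tool_pos: [0.6043, -0.1777, 0.1742]
ee_rot: [-3.138, -0.002, 1.859]
wrist_force: [0.5, 0.2, -3.2]
width: 0.604
grasp_force: 29.9
```

Emit:
{"api": "send_rows", "payload": {
  "moves": [
    [[-0.241, -0.124, -0.007, 0, 0, -0.003], [-0.482, -0.248, -0.013, 0, 0, -0.007], [-0.723, -0.371, -0.02, 0, 0, -0.01], [-0.723, -0.371, -0.02, 0, 0, -0.01], [-0.723, -0.371, -0.02, 0, 0, -0.01]]
  ]
}}

```text
t: 15.0
tool_pos: [0.5828, -0.2954, 0.1776]
ee_rot: [-3.14, -0.004, 1.921]
wrist_force: [0.6, 1.2, -2.9]
width: 0.603
grasp_force: 29.9
```

```bash
python3 plan.py "[[0.583,-0.296,0.05,110]]" .03
```

```text
-> [0.583, -0.296, 0.05, 110]
[[[-0.002, 0.0, 0.17, 0.0, 0.0, 0.0], [-0.003, 0.0, 0.34, 0.0, 0.0, 0.0], [-0.005, 0.001, 0.51, 0.0, 0.0, 0.0], [-0.006, 0.001, 0.681, 0.0, 0.0, 0.0], [-0.008, 0.001, 0.851, 0.0, -0.001, 0.0]]]
```

Emit:
{"api": "send_rows", "payload": {
  "moves": [
    [[0, 0, 0.2, 0, 0, 0], [0, 0, 0.4, 0, 0, 0], [0, 0, 0.6, 0, 0, 0], [0, 0, 0.75, 0, 0, 0], [0, 0, 0.87, 0, 0, 0]]
  ]
}}

```text
t: 15.62
tool_pos: [0.5838, -0.2941, 0.0471]
ee_rot: [-3.141, -0.003, 1.924]
wrist_force: [-0.4, -0.4, -3.3]
width: 0.605
grasp_force: 29.9
```

Emit:
{"api": "send_rows", "payload": {
  "moves": [
    [[0, 0, 0, 0, 0, 0], [0, 0, 0.01, 0, 0, 0], [0, 0, 0.02, 0, 0, 0], [0, 0, 0.025, 0, 0, 0], [0, 0, 0.025, 0, 0, 0]]
  ]
}}

```text
t: 16.25
tool_pos: [0.5837, -0.2969, 0.0455]
ee_rot: [3.141, 0.0, 1.921]
wrist_force: [0.4, 0.2, -1.7]
width: 0.606
grasp_force: 29.9
```

Emit:
{"api": "send_rows", "payload": {
  "moves": [
    [[0, 0, 0.008, 0, 0, 0], [0, 0, 0.016, 0, 0, 0], [0, 0, 0.023, 0, 0, 0], [0, 0, 0.03, 0, 0, 0], [0, 0, 0.03, 0, 0, 0]]
  ]
}}

```text
t: 16.88
tool_pos: [0.5836, -0.2967, 0.0405]
ee_rot: [-3.141, -0.0, 1.921]
wrist_force: [0.1, -0.0, -3.0]
width: 0.603
grasp_force: 29.9
```

Emit:
{"api": "send_rows", "payload": {
  "moves": [
    [[0, 0, 0.005, 0, 0, 0], [0, 0, 0.005, 0, 0, 0]]
  ]
}}

```text
t: 17.12
tool_pos: [0.5837, -0.2968, 0.0404]
ee_rot: [3.141, 0.0, 1.921]
wrist_force: [-0.5, 0.8, 0.0]
width: 0.606
grasp_force: 29.9
```

Emit:
{"api": "send_rows", "payload": {
  "moves": [
    [[0, 0, 0.005, 0, 0, 0], [0, 0, 0.005, 0, 0, 0]]
  ]
}}

```text
t: 17.38
tool_pos: [0.5837, -0.2968, 0.0403]
ee_rot: [3.141, 0.0, 1.921]
wrist_force: [-1.8, 1.1, 5.3]
width: 0.598
grasp_force: 29.9
```

Emit:
{"api": "send_rows", "payload": {
  "moves": [
    [[0, 0, 0, 0, 0, 0], [0, 0, 0, 0, 0, 0], [0, 0, 0, 0, 0, 0], [0, 0, 0, 0, 0, 0], [0, 0, 0, 0, 0, 0]]
  ],
  "jaw": 95
}}

```text
t: 18.0
tool_pos: [0.5836, -0.2968, 0.0391]
ee_rot: [-3.141, 0.0, 1.921]
wrist_force: [-0.3, 0.5, -0.5]
width: 0.947
grasp_force: 0.0
```

Emit:
{"api": "send_rows", "payload": {
  "moves": [
    [[0, 0, -0.2, 0, 0, 0], [0, 0, -0.4, 0, 0, 0], [0, 0, -0.6, 0, 0, 0], [0, 0, -0.8, 0, 0, 0], [0, 0, -0.95, 0, 0, 0]]
  ]
}}

```text
t: 18.62
tool_pos: [0.5839, -0.297, 0.1832]
ee_rot: [3.141, 0.001, 1.921]
wrist_force: [-0.5, -0.0, -0.7]
width: 0.951
grasp_force: 0.0
```

```bash
python3 plan.py "[[0.635,-0.109,0.18,90],[0.635,-0.109,0.0515,90]]" .05
```

```text
-> [0.635, -0.109, 0.18, 90]
[[[0.265, 0.188, 0.005, 0.0, 0.0, 0.014], [0.53, 0.375, 0.01, 0.0, 0.0, 0.028], [0.795, 0.563, 0.016, 0.0, 0.0, 0.042]]]
[[[0.305, 0.112, 0.005, 0.0, 0.0, 0.014]]]
-> [0.635, -0.109, 0.0515, 90]
[[[0.0, 0.0, 0.285, 0.0, 0.0, 0.0], [0.0, -0.001, 0.571, 0.0, 0.0, 0.0], [0.001, -0.001, 0.856, 0.0, 0.0, 0.0]]]
```

Emit:
{"api": "send_rows", "payload": {
  "moves": [
    [[0.265, 0.188, 0.005, 0, 0, 0.014], [0.53, 0.375, 0.01, 0, 0, 0.028], [0.795, 0.563, 0.016, 0, 0, 0.042]]
  ]
}}

```text
t: 19.0
tool_pos: [0.6223, -0.1544, 0.1794]
ee_rot: [3.141, -0.0, 1.654]
wrist_force: [0.9, -0.4, 0.1]
width: 0.953
grasp_force: 0.0
```

Emit:
{"api": "send_rows", "payload": {
  "moves": [
    [[0.305, 0.112, 0.005, 0, 0, 0.014], [0.305, 0.112, 0.005, 0, 0, 0.014], [0.305, 0.112, 0.005, 0, 0, 0.014]]
  ]
}}

```text
t: 19.38
tool_pos: [0.6345, -0.1097, 0.1785]
ee_rot: [-3.141, 0.001, 1.57]
wrist_force: [0.2, 0.9, 0.7]
width: 0.946
grasp_force: 0.0
```

```bash
python3 plan.py "[[0.635,-0.109,0.0515,90]]" .04
python3 - <<'E'
from m import *
for n in("scene","top"):
    p=capture(n);P=cloud(p);z=P[...,2]
    m=near((.583,-.297),P,.08)&(z>.07)&(z<.09); k=P[m][:,:2]; print("tin",n,rect(k),k.mean(0),np.median(z[m]))
E
```

```text
-> [0.635, -0.109, 0.0515, 90]
[[[0.001, 0.001, 0.212, 0.0, 0.0, 0.0], [0.003, 0.002, 0.423, 0.0, 0.0, 0.0], [0.004, 0.003, 0.635, 0.0, 0.0, 0.0], [0.005, 0.004, 0.847, 0.0, 0.0, 0.0]]]
tin scene (array([ 0.586, -0.301]), (59.58452224731445, 85.03263092041016), 19.58836555480957) [ 0.5891 -0.3015] 0.0783212975944663
tin top (array([ 0.5851, -0.2966]), (56.82147979736328, 85.71331787109375), 18.115602493286133) [ 0.5845 -0.2957] 0.0780818837880241
```

Tin is good. Tamper next.

Emit:
{"api": "send_rows", "payload": {
  "moves": [
    [[0, 0, 0.2, 0, 0, 0], [0, 0, 0.4, 0, 0, 0], [0, 0, 0.6, 0, 0, 0], [0, 0, 0.75, 0, 0, 0], [0, 0, 0.83, 0, 0, 0]]
  ]
}}

```text
t: 20.1
tool_pos: [0.6337, -0.1107, 0.0528]
ee_rot: [-3.14, 0.001, 1.567]
wrist_force: [0.4, -0.6, 0.3]
width: 0.954
grasp_force: 0.0
```

Emit:
{"api": "send_rows", "payload": {
  "moves": [
    [[0, 0, 0.01, 0, 0, 0], [0, 0, 0.01, 0, 0, 0], [0, 0, 0.01, 0, 0, 0], [0, 0, 0.01, 0, 0, 0], [0, 0, 0.01, 0, 0, 0]]
  ],
  "jaw": 0,
  "newtons": 35
}}

```text
t: 20.72
tool_pos: [0.635, -0.1087, 0.0528]
ee_rot: [3.141, 0.0, 1.57]
wrist_force: [-0.2, -0.2, 1.1]
width: 0.462
grasp_force: 0.0
```

Emit:
{"api": "send_rows", "payload": {
  "moves": [
    [[0, 0, 0, 0, 0, 0], [0, 0, 0, 0, 0, 0], [0, 0, 0, 0, 0, 0], [0, 0, 0, 0, 0, 0], [0, 0, 0, 0, 0, 0]]
  ]
}}

```text
t: 21.35
tool_pos: [0.6347, -0.1087, 0.0526]
ee_rot: [-3.141, -0.0, 1.569]
wrist_force: [-1.8, -0.3, 1.9]
width: 0.334
grasp_force: 35.0
```

Emit:
{"api": "send_rows", "payload": {
  "moves": [
    [[0, 0, -0.1, 0, 0, 0], [0, 0, -0.25, 0, 0, 0], [0, 0, -0.4, 0, 0, 0], [0, 0, -0.55, 0, 0, 0], [0, 0, -0.55, 0, 0, 0]]
  ]
}}

```text
t: 21.98
tool_pos: [0.6361, -0.1092, 0.137]
ee_rot: [3.137, 0.001, 1.569]
wrist_force: [0.5, 0.1, -3.5]
width: 0.339
grasp_force: 35.0
```

```bash
python3 plan.py "[[0.473,-0.121,0.13,80],[0.473,-0.121,0.07,80]]" .035
python3 - <<'E'
from fit import *
s=sensors.read_state();Z=s["tool_pos"][2]-.0526
for n in("scene","top"):
    p=capture(n)
    if n=="scene": save("s3.png",cv2.resize(p["color"][150:300,200:350],(600,600)))
    for d in silhouettes(p,"tamper_mid")[:1]: print(n,d["score"],d["bbox"])
    # disc in air by depth
    P=cloud(p);z=P[...,2];m=near((.635,-.109),P,.04)&(z>Z+.008)&(z<Z+.034);k=P[m][:,:2];print(len(k),(k.max(0)+k.min(0))/2,np.ptp(k,0)) if m.any() else 0
E
```

```text
-> [0.473, -0.121, 0.13, 80]
[[[-0.016, -0.218, 0.008, 0.0, 0.0, 0.006], [-0.032, -0.435, 0.017, 0.0, 0.0, 0.011], [-0.048, -0.653, 0.025, 0.0, 0.0, 0.017], [-0.064, -0.87, 0.034, 0.001, 0.0, 0.022]]]
[[[-0.046, -0.213, 0.01, 0.0, 0.0, 0.006]]]
-> [0.473, -0.121, 0.07, 80]
[[[0.0, 0.0, 0.2, 0.0, 0.0, 0.0], [0.0, 0.0, 0.4, 0.0, 0.0, 0.0]]]
scene 0.65 [283.0, 224.9, 302.6, 253.0]
253 [ 0.6387 -0.1135] [0.0526 0.0518]
top 0.55 [359.7, 202.5, 403.8, 244.2]
3 [ 0.6157 -0.1264] [0.0035 0.0029]
```

View pics/s3.png

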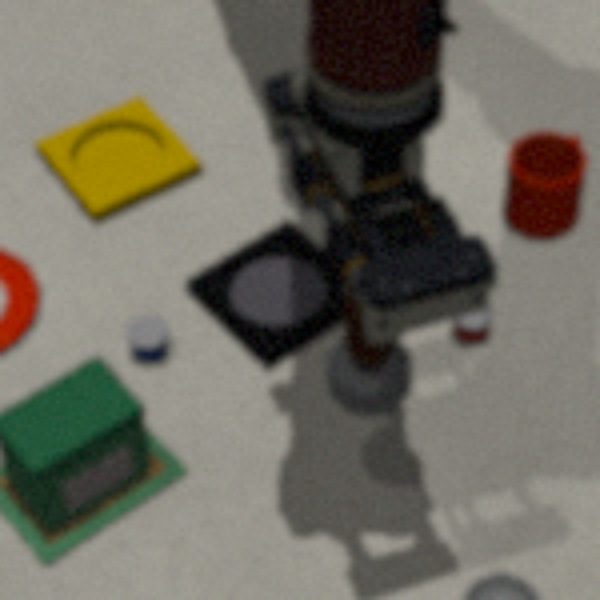

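Tamper hangs upright at crop (368,330), with the tin squarely on its mat at (75,450). Moving over the black stand.

Emit:
{"api": "send_rows", "payload": {
  "moves": [
    [[-0.016, -0.218, 0.008, 0, 0, 0.006], [-0.032, -0.435, 0.017, 0, 0, 0.011], [-0.048, -0.653, 0.025, 0, 0, 0.017], [-0.064, -0.87, 0.034, 0, 0, 0.022]]
  ]
}}

```text
t: 22.68
tool_pos: [0.5027, -0.1181, 0.1291]
ee_rot: [-3.14, 0.0, 1.43]
wrist_force: [0.2, -0.5, -4.0]
width: 0.333
grasp_force: 35.0
```

Emit:
{"api": "send_rows", "payload": {
  "moves": [
    [[-0.04, -0.213, 0.01, 0, 0, 0.006], [-0.04, -0.213, 0.01, 0, 0, 0.006], [-0.04, -0.213, 0.01, 0, 0, 0.006]]
  ]
}}

```text
t: 23.05
tool_pos: [0.4727, -0.1196, 0.1283]
ee_rot: [3.141, 0.0, 1.394]
wrist_force: [1.3, -0.3, -3.9]
width: 0.337
grasp_force: 35.0
```

Emit:
{"api": "send_rows", "payload": {
  "moves": [
    [[0, 0, 0.15, 0, 0, 0], [0, 0, 0.3, 0, 0, 0], [0, 0, 0.37, 0, 0, 0], [0, 0, 0.37, 0, 0, 0], [0, 0, 0.37, 0, 0, 0]]
  ]
}}

```text
t: 23.68
tool_pos: [0.4728, -0.12, 0.0735]
ee_rot: [3.14, 0.0, 1.394]
wrist_force: [-0.1, -0.9, -3.0]
width: 0.33
grasp_force: 35.0
```

```bash
python3 plan.py "[[0.473,-0.120,0.0615,80]]" .035
python3 - <<'E'
from fit import *
p=capture("scene");P=cloud(p);z=P[...,2];s=sensors.read_state();print(s["tool_pos"]);Z=s["tool_pos"][2]-.0526
m=near((.473,-.121),P,.035)&(z>Z+.008)&(z<Z+.034);k=P[m][:,:2];print(len(k),(k.max(0)+k.min(0))/2,np.ptp(k,0))
save("s4.png",cv2.resize(p["color"][180:260,220:320],(800,640))[:600])
E
```

```text
-> [0.473, -0.12, 0.0615, 80]
[[[0.0, 0.002, 0.08, 0.0, 0.0, 0.0]]]
[ 0.4727 -0.1199  0.0736]
194 [ 0.4765 -0.1239] [0.0509 0.0532]
```

View pics/s4.png

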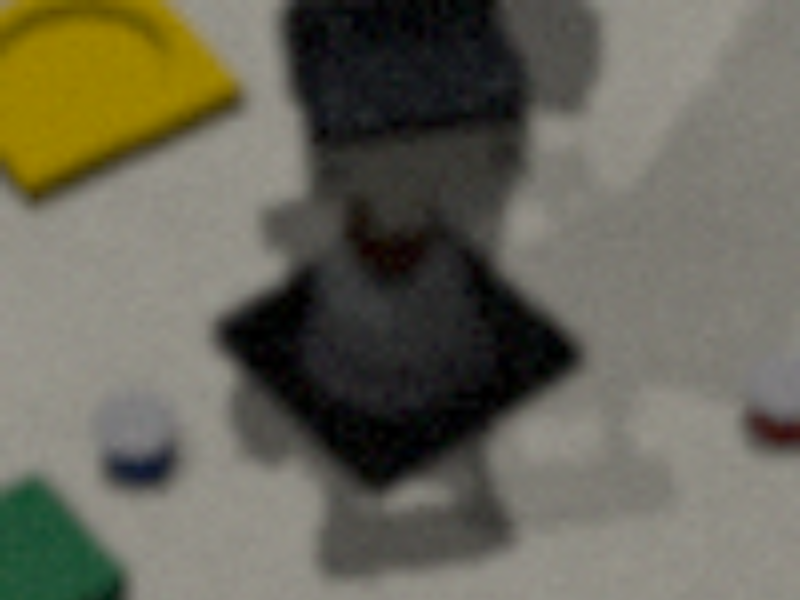

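The tamper disc sits over the recess, centred near crop (400,330) on the black block.

Emit:
{"api": "send_rows", "payload": {
  "moves": [
    [[0, 0, 0.02, 0, 0, 0], [0, 0, 0.04, 0, 0, 0], [0, 0, 0.06, 0, 0, 0], [0, 0, 0.075, 0, 0, 0], [0, 0, 0.085, 0, 0, 0]]
  ]
}}

```text
t: 24.35
tool_pos: [0.4717, -0.1197, 0.06]
ee_rot: [-3.141, 0.0, 1.393]
wrist_force: [-0.5, 0.2, -3.4]
width: 0.34
grasp_force: 35.0
```

Emit:
{"api": "send_rows", "payload": {
  "moves": [
    [[0, 0, 0.005, 0, 0, 0], [0, 0, 0.01, 0, 0, 0], [0, 0, 0.012, 0, 0, 0], [0, 0, 0.012, 0, 0, 0]]
  ]
}}

```text
t: 24.85
tool_pos: [0.4718, -0.1197, 0.0585]
ee_rot: [3.141, -0.0, 1.393]
wrist_force: [0.1, -0.5, -1.4]
width: 0.335
grasp_force: 35.0
```

Emit:
{"api": "send_rows", "payload": {
  "moves": [
    [[0, 0, 0.004, 0, 0, 0], [0, 0, 0.007, 0, 0, 0], [0, 0, 0.007, 0, 0, 0]]
  ]
}}

```text
t: 25.22
tool_pos: [0.4718, -0.1197, 0.0585]
ee_rot: [3.141, -0.001, 1.393]
wrist_force: [-3.0, 1.0, 8.1]
width: 0.339
grasp_force: 35.0
```

Emit:
{"api": "send_rows", "payload": {
  "moves": [
    [[0, 0, 0, 0, 0, 0], [0, 0, 0, 0, 0, 0], [0, 0, 0, 0, 0, 0], [0, 0, 0, 0, 0, 0], [0, 0, 0, 0, 0, 0]]
  ],
  "jaw": 80
}}

```text
t: 25.85
tool_pos: [0.4718, -0.1197, 0.0572]
ee_rot: [-3.142, 0.0, 1.393]
wrist_force: [-0.3, 0.2, 0.4]
width: 0.787
grasp_force: 0.0
```

Emit:
{"api": "send_rows", "payload": {
  "moves": [
    [[0, 0, -0.15, 0, 0, 0], [0, 0, -0.3, 0, 0, 0], [0, 0, -0.5, 0, 0, 0], [0, 0, -0.7, 0, 0, 0], [0, 0, -0.8, 0, 0, 0]]
  ]
}}

```text
t: 26.48
tool_pos: [0.4724, -0.1199, 0.1788]
ee_rot: [3.139, 0.0, 1.393]
wrist_force: [-0.2, -0.3, -0.3]
width: 0.799
grasp_force: 0.0
```

```bash
python3 plan.py "[[0.462,0.1,0.17,124]]" .05
```

```text
-> [0.462, 0.1, 0.17, 124]
[[[0.286, -0.065, 0.012, 0.0, 0.0, -0.025], [0.572, -0.131, 0.023, 0.0, 0.0, -0.049], [0.859, -0.196, 0.035, 0.0, 0.0, -0.074]]]
[[[0.285, 0.07, 0.011, 0.0, 0.0, -0.024], [0.57, 0.139, 0.023, 0.0, 0.0, -0.049]]]
```

Emit:
{"api": "send_rows", "payload": {
  "moves": [
    [[0.286, -0.065, 0.012, 0, 0, -0.025], [0.572, -0.131, 0.023, 0, 0, -0.049], [0.859, -0.196, 0.035, 0, 0, -0.074]]
  ],
  "jaw": 100,
  "newtons": 25
}}

```text
t: 26.85
tool_pos: [0.4654, 0.0136, 0.1721]
ee_rot: [3.141, 0.0, 1.863]
wrist_force: [0.6, 1.3, -0.6]
width: 0.992
grasp_force: 0.0
```

Emit:
{"api": "send_rows", "payload": {
  "moves": [
    [[0.285, 0.07, 0.011, 0, 0, -0.024], [0.57, 0.139, 0.023, 0, 0, -0.049], [0.57, 0.139, 0.023, 0, 0, -0.049], [0.57, 0.139, 0.023, 0, 0, -0.049]]
  ]
}}

```text
t: 27.35
tool_pos: [0.4613, 0.0994, 0.1685]
ee_rot: [-3.141, 0.001, 2.165]
wrist_force: [-0.3, -0.3, -0.5]
width: 0.998
grasp_force: 0.0
```

```bash
python3 plan.py "[[0.462,0.1,0.0275,124]]" .035; python3 - <<'E'
from m import *
p=capture("scene");P=cloud(p);z=P[...,2]
m=near((.474,-.121),P,.045)&(z>.018)&(z<.04);k=P[m][:,:2];print("disc",len(k),(k.max(0)+k.min(0))/2,np.ptp(k,0))
m=near((.474,-.121),P,.045)&(z>.075);k=P[m][:,:2];print("handle",len(k),k.mean(0),np.ptp(k,0),np.percentile(z[m],90))
E
```

```text
-> [0.462, 0.1, 0.0275, 124]
[[[0.0, 0.001, 0.188, 0.0, 0.0, 0.0], [0.001, 0.003, 0.376, 0.0, 0.0, 0.0], [0.001, 0.004, 0.564, 0.0, 0.0, 0.0], [0.001, 0.006, 0.752, 0.0, 0.0, 0.0], [0.001, 0.007, 0.94, 0.0, 0.0, 0.0]]]
disc 171 [ 0.4762 -0.123 ] [0.0485 0.0534]
handle 106 [ 0.477 -0.124] [0.0326 0.0317] 0.09186254152253959
```

Emit:
{"api": "send_rows", "payload": {
  "moves": [
    [[0, 0, 0.25, 0, 0, 0], [0, 0, 0.5, 0, 0, 0], [0, 0, 0.7, 0, 0, 0], [0, 0, 0.85, 0, 0, 0], [0, 0, 0.94, 0, 0, 0]]
  ]
}}

```text
t: 28.02
tool_pos: [0.4613, 0.0985, 0.0267]
ee_rot: [-3.14, 0.001, 2.163]
wrist_force: [0.2, 0.0, 0.8]
width: 1.0
grasp_force: 0.0
```

Emit:
{"api": "send_rows", "payload": {
  "moves": [
    [[0, 0, 0, 0, 0, 0], [0, 0, 0, 0, 0, 0], [0, 0, 0, 0, 0, 0], [0, 0, 0, 0, 0, 0], [0, 0, 0, 0, 0, 0]]
  ],
  "jaw": 40
}}

```text
t: 28.65
tool_pos: [0.4618, 0.1004, 0.0282]
ee_rot: [3.14, 0.0, 2.166]
wrist_force: [-0.5, 0.4, 3.6]
width: 0.627
grasp_force: 25.0
```

Emit:
{"api": "send_rows", "payload": {
  "moves": [
    [[0, 0, 0, 0, 0, 0], [0, 0, 0, 0, 0, 0], [0, 0, 0, 0, 0, 0], [0, 0, 0, 0, 0, 0]]
  ]
}}

```text
t: 29.15
tool_pos: [0.4618, 0.1004, 0.0282]
ee_rot: [3.14, 0.0, 2.166]
wrist_force: [0.1, 0.4, 5.9]
width: 0.628
grasp_force: 25.0
```

Emit:
{"api": "send_rows", "payload": {
  "moves": [
    [[0, 0, -0.1, 0, 0, 0], [0, 0, -0.3, 0, 0, 0], [0, 0, -0.5, 0, 0, 0], [0, 0, -0.75, 0, 0, 0], [0, 0, -1, 0, 0, 0]]
  ]
}}

```text
t: 29.78
tool_pos: [0.4604, 0.1001, 0.1781]
ee_rot: [-3.14, -0.001, 2.166]
wrist_force: [-0.4, -0.0, -1.2]
width: 0.625
grasp_force: 25.0
```

```bash
python3 plan.py "[[0.403,-0.3455,0.185,80],[0.403,-0.3455,0.045,80]]" .04; python3 - <<'E'
from h import *
p=capture("scene");save("s5.png",cv2.resize(p["color"][100:250,270:420],(600,600)))
E
```

```text
-> [0.403, -0.3455, 0.185, 80]
[[[-0.187, -0.165, -0.004, 0.0, 0.0, 0.01], [-0.374, -0.33, -0.007, 0.0, 0.0, 0.02], [-0.561, -0.496, -0.011, 0.0, 0.0, 0.031], [-0.748, -0.661, -0.014, 0.0, 0.0, 0.041], [-0.935, -0.826, -0.018, 0.0, 0.0, 0.051]]]
[[[-0.23, -0.098, -0.004, 0.0, 0.0, 0.01], [-0.459, -0.196, -0.007, 0.0, 0.0, 0.02], [-0.689, -0.294, -0.011, 0.0, 0.0, 0.031], [-0.918, -0.392, -0.015, 0.0, 0.0, 0.041]]]
[[[-0.247, -0.036, -0.003, 0.0, 0.0, 0.01], [-0.494, -0.072, -0.007, 0.0, 0.0, 0.02], [-0.741, -0.108, -0.01, 0.0, 0.0, 0.031]]]
-> [0.403, -0.3455, 0.045, 80]
[[[0.0, 0.0, 0.233, 0.0, 0.0, 0.0], [0.0, 0.001, 0.466, 0.0, 0.0, 0.0], [0.0, 0.001, 0.7, 0.0, 0.0, 0.0], [0.0, 0.002, 0.933, 0.0, 0.0, 0.0]]]
```

View pics/s5.png

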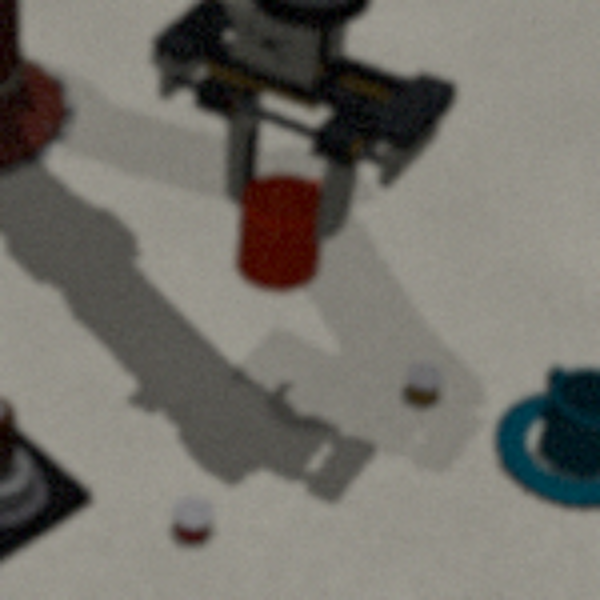

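Orange cup is held upright at crop (280,230). Carrying it to the orange saucer.

Emit:
{"api": "send_rows", "payload": {
  "moves": [
    [[-0.187, -0.165, -0.004, 0, 0, 0.01], [-0.374, -0.33, -0.007, 0, 0, 0.02], [-0.561, -0.496, -0.011, 0, 0, 0.031], [-0.748, -0.661, -0.014, 0, 0, 0.041], [-0.935, -0.826, -0.018, 0, 0, 0.051]]
  ]
}}

```text
t: 30.45
tool_pos: [0.4365, -0.0863, 0.1797]
ee_rot: [-3.14, -0.001, 1.844]
wrist_force: [-0.2, -0.3, -1.6]
width: 0.629
grasp_force: 25.0
```

Emit:
{"api": "send_rows", "payload": {
  "moves": [
    [[-0.23, -0.098, -0.004, 0, 0, 0.01], [-0.459, -0.196, -0.007, 0, 0, 0.02], [-0.689, -0.294, -0.011, 0, 0, 0.031], [-0.918, -0.392, -0.015, 0, 0, 0.041]]
  ]
}}

```text
t: 30.95
tool_pos: [0.4174, -0.2345, 0.1818]
ee_rot: [-3.14, -0.001, 1.586]
wrist_force: [0.7, -0.2, -1.3]
width: 0.629
grasp_force: 25.0
```

Emit:
{"api": "send_rows", "payload": {
  "moves": [
    [[-0.247, -0.036, -0.003, 0, 0, 0.01], [-0.494, -0.072, -0.007, 0, 0, 0.02], [-0.741, -0.108, -0.01, 0, 0, 0.031], [-0.741, -0.108, -0.01, 0, 0, 0.031], [-0.741, -0.108, -0.01, 0, 0, 0.031]]
  ]
}}

```text
t: 31.58
tool_pos: [0.4037, -0.3438, 0.1832]
ee_rot: [-3.14, -0.002, 1.394]
wrist_force: [-0.3, 0.4, -1.5]
width: 0.628
grasp_force: 25.0
```

```bash
python3 plan.py "[[0.403,-0.3455,0.045,80]]" .03
```

```text
-> [0.403, -0.3455, 0.045, 80]
[[[-0.003, 0.0, 0.184, 0.0, 0.0, 0.0], [-0.005, -0.001, 0.369, 0.0, 0.0, 0.0], [-0.008, -0.001, 0.553, 0.0, 0.0, 0.0], [-0.011, -0.001, 0.737, 0.0, 0.0, 0.0], [-0.014, -0.001, 0.921, 0.0, 0.0, 0.0]]]
```

Emit:
{"api": "send_rows", "payload": {
  "moves": [
    [[-0.005, 0, 0.2, 0, 0, 0], [-0.005, 0, 0.4, 0, 0, 0], [-0.005, 0, 0.6, 0, 0, 0], [-0.005, 0, 0.8, 0, 0, 0], [-0.005, 0, 0.93, 0, 0, 0]]
  ]
}}

```text
t: 32.2
tool_pos: [0.4041, -0.3433, 0.043]
ee_rot: [-3.14, -0.003, 1.397]
wrist_force: [-0.2, -0.5, -2.0]
width: 0.629
grasp_force: 25.0
```

Emit:
{"api": "send_rows", "payload": {
  "moves": [
    [[0, 0, 0, 0, 0, 0], [0, 0, 0.02, 0, 0, 0], [0, 0, 0.03, 0, 0, 0], [0, 0, 0.04, 0, 0, 0], [0, 0, 0.04, 0, 0, 0]]
  ]
}}

```text
t: 32.83
tool_pos: [0.4039, -0.346, 0.0388]
ee_rot: [3.141, 0.0, 1.393]
wrist_force: [-0.4, -0.1, -1.8]
width: 0.625
grasp_force: 25.0
```

Emit:
{"api": "send_rows", "payload": {
  "moves": [
    [[0, 0, 0.01, 0, 0, 0], [0, 0, 0.018, 0, 0, 0], [0, 0, 0.025, 0, 0, 0], [0, 0, 0.03, 0, 0, 0], [0, 0, 0.03, 0, 0, 0]]
  ]
}}

```text
t: 33.45
tool_pos: [0.4038, -0.346, 0.0343]
ee_rot: [-3.142, -0.0, 1.393]
wrist_force: [-0.4, 1.0, 1.8]
width: 0.625
grasp_force: 25.0
```

Emit:
{"api": "send_rows", "payload": {
  "moves": [
    [[0, 0, 0.004, 0, 0, 0], [0, 0, 0.007, 0, 0, 0], [0, 0, 0.007, 0, 0, 0]]
  ]
}}

```text
t: 33.83
tool_pos: [0.4037, -0.3459, 0.0342]
ee_rot: [3.141, -0.001, 1.393]
wrist_force: [-2.2, 2.3, 10.4]
width: 0.625
grasp_force: 25.0
```

Contact. Release, lift, back away and check.

Emit:
{"api": "send_rows", "payload": {
  "moves": [
    [[0, 0, 0, 0, 0, 0], [0, 0, 0, 0, 0, 0], [0, 0, 0, 0, 0, 0], [0, 0, 0, 0, 0, 0], [0, 0, 0, 0, 0, 0]]
  ],
  "jaw": 95
}}

```text
t: 34.45
tool_pos: [0.4038, -0.346, 0.0329]
ee_rot: [-3.141, 0.0, 1.393]
wrist_force: [-0.3, 0.6, 0.2]
width: 0.951
grasp_force: 0.0
```

Emit:
{"api": "send_rows", "payload": {
  "moves": [
    [[0, 0, -0.2, 0, 0, 0], [0, 0, -0.4, 0, 0, 0], [0, 0, -0.6, 0, 0, 0], [0, 0, -0.8, 0, 0, 0], [0, 0, -1, 0, 0, 0]]
  ]
}}

```text
t: 35.08
tool_pos: [0.4037, -0.3458, 0.184]
ee_rot: [-3.141, -0.0, 1.393]
wrist_force: [0.1, -0.5, 1.3]
width: 0.951
grasp_force: 0.0
```

Emit:
{"api": "send_rows", "payload": {
  "moves": [
    [[-0.3, 0, -0.2, 0, 0, 0], [-0.6, 0, -0.4, 0, 0, 0], [-0.9, 0, -0.6, 0, 0, 0], [-0.9, 0, -0.6, 0, 0, 0], [-0.9, 0, -0.6, 0, 0, 0]]
  ]
}}

```text
t: 35.7
tool_pos: [0.3802, -0.4777, 0.2721]
ee_rot: [-3.141, -0.002, 1.394]
wrist_force: [-0.7, 1.1, 0.5]
width: 0.952
grasp_force: 0.0
```

```bash
python3 - <<'E'
from m import *
for n in("scene","top"):
    p=capture(n);P=cloud(p);z=P[...,2];h=hsv(p);print(n)
    # relative check on the same picture: cup rim plane vs saucer ring
    for q,c in(("org",(.403,-.346)),("teal",(.587,.302))):
        k=P[near(c,P,.045)&(z>.056)&(z<.075)][:,:2]; 
        A=np.c_[2*k,np.ones(len(k))]; s=np.linalg.lstsq(A,(k**2).sum(1),rcond=None)[0]
        ring=planepts(p,near(c,P,.075)&(z<.02)&(h[...,1]>110),.008)
        print(q,"rim",len(k),s[:2],(k.max(0)+k.min(0))/2,"saucer",circ(ring),"median z top",np.percentile(z[near(c,P,.045)],97))
    if n=="top": t=p["color"]
    else: sc=p["color"]
a=cv2.resize(sc[170:310,170:450],(800,400));save("e1.png",a)
b=cv2.resize(t[120:260,130:430],(800,373),interpolation=cv2.INTER_CUBIC);save("e2.png",b)
E
```

```text
scene
org rim 153 [ 0.4058 -0.348 ] [ 0.4049 -0.3436] saucer (array([ 0.4021, -0.3454]), 61.25556564331055) median z top 0.06600462672810031
teal rim 156 [0.5894 0.2992] [0.5836 0.299 ] saucer (array([0.5869, 0.3006]), 56.47666931152344) median z top 0.06620660648878489
top
org rim 118 [ 0.4042 -0.344 ] [ 0.4045 -0.3394] saucer (array([ 0.4026, -0.3449]), 59.01926040649414) median z top 0.6530788926444712
teal rim 136 [0.5867 0.3039] [0.5809 0.3035] saucer (array([0.5842, 0.3028]), 58.08961868286133) median z top 0.06795490846903811
```

View pics/e1.png

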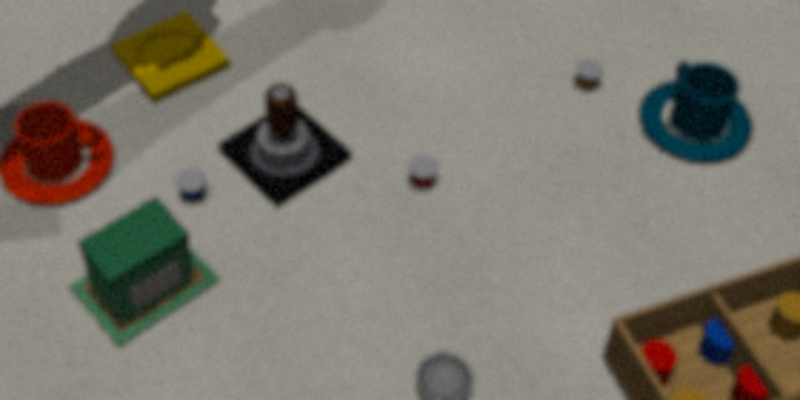

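View pics/e2.png

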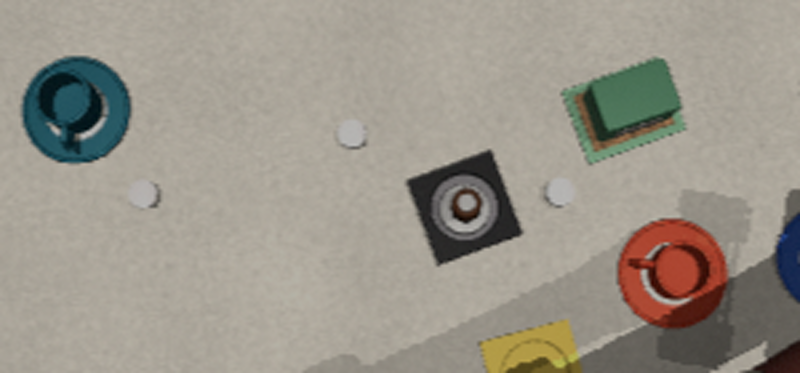

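Both pictures show the final state. The cups are centred on their saucers: teal at top crop (72,105), orange at (675,272). The tamper is in the black stand at (465,207) and the tin is on the mat at (632,98). Measured offsets are about 2–5 mm.

```bash
python3 -c "
from rig import ticket
print(ticket.sign_off())"
```

```text
the job is handed in; nothing more can be done
None
```

The job is handed in at about 36 s of the 122 s allowed: both cups are on their own saucers, the tamper is in the black stand and the tin is along its mat, all upright, released and within about 5 mm of centre by camera. The sign-off returned no verdict.

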